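Lay out the guest tea tray between kettle and toaster

ROBOT

A 7-joint arm with a two-finger parallel gripper is mounted at the origin on the work surface. World frame = base frame: x ahead of the robot, y to its left, z up, the work surface at z = 0. Lengths are in m, angles in rad, forces in N, time in s.
With the tool pointing down it reaches from about 0.4 to 0.875 m from the base axis. Payload 19.3 kg.
Tool frame: the origin (TCP) lies where the fingers leave the gripper's body, on its centre line; the fingertips stand bot.tip_reach ahead of it and the grasp point (between the pads) lies 54 mm ahead of it (bot.tip_reach is the distance from the TCP to the fingertips, in m); z points along the fingers, y is the line along which they close (so a half turn about z gives the same grasp; the last joint's range is limited). The gripper opens to 85 mm and grips with 20 to 120 N. Pads are 22 mm wide; open, the fingers measure 114 mm over their backs; the gripper's body (76 mm by 85 mm) begins 54 mm behind the grasp point. The pads swing forward as they close: fully open they stand 13 mm farther back than shut.
Start: joints at [1.256, 0.521, -0.036, 1.599, 0.021, 1.021, -0.113], TCP at [0.151, -0.606, 0.304] pointing down, gripper open.
Joint ranges: [-2.91, 2.91], [-0.3, 2.13], [-1.5, 1.42], [0.17, 2.43], [-1.26, 4.41], [0.16, 1.93], [-2.52, 2.52]. Speed limits (rad/s): [1.89, 1.89, 2.39, 2.39, 3.01, 3.01, 3.01].

INTERFACE

Orientations are given as [roll, pitch, yaw] about the fixed x, y, z axes, in that order (R = Rz(yaw) Ry(pitch) Rx(roll)).
In Python, from workcell import bot gives the robot as it stands. The module is installed in compiled form; this text tells all that it offers.
- The arm moves only by the shell command python3 -m jog 'ROWS' [FORCE]. ROWS is JSON, a list that holds one entry, the list of rows, each a list of 7 numbers: the shift along the tool's x, y, z in mm, then the turn, a rotation vector about the tool's x, y, z in rad, then the opening, from 0 (shut) to 1 (fully open). In form: [[[tx, ty, tz, wx, wy, wz, fingers], ...]]. A call has 1 to 5 rows; each row shifts and turns the commanded pose from where the row before left it, along the tool's axes as they then stand; what a row does not reach is not made up. A row lasts 1/10 s, in which the tool goes at most 50 mm and 8.59 degrees, less where a joint would pass 70% of its speed; a pose out of reach is approached as far as the arm can. A call is refused whole if a number of a shift passes 50 or a number of a turn 0.15, either way. A call with a gripper value outside its range is refused whole. The fingers move at their own pace and stop on an object; FORCE is the grip in N (left out, the last holds). Time passes only in rows, so rows that do not move let the fingers close. It gives the time, the measured TCP pose, the force, the opening and the grip force at its end, in the units of the state.
- bot.observe(): the state, without advancing time (a new reading comes with each control period).
- bot.grab_frame(name): name is "scene" or "top" or "wrist"; returns a dict with "img" (400x640x3 uint8, red, green, blue), "intrinsics" (3x3 intrinsics, pixels), "R" (3x3) and "t" (3): a world point X has camera coordinates R X + t; the wrist camera has in their place "tool_from_camera" (4x4, takes a point from camera to tool coordinates, whose origin is the TCP and whose axes are the flange's). Camera axes: x right, y down, z forward; pixel columns grow to the right and rows downward; lengths in m; the calibration is good to about 2 mm. A picture is of the moment at which its call begins: read the wrist's pose just before it. There is no depth.
- bot.job_done(): hands the job in; it is judged then, once.
Trained networks look in a picture, given as the dict that the camera call returned (one of the last four; its "shot" number tells which), for a name from the list of things; names that differ only in an ending like _2 or _b are one class to them, and where a whole thing is asked for, a point or a joint stands for the part that bears it (a point fixed in the world has none). Each returns a list of dicts, best first, with "conf" (0 to 1); they miss things now and then, are a little off and sometimes report something else, mostly with a low value. They report only what shows in the picture. A call takes as long as a camera call. They do not tell look-alikes from the thing itself.
- bot.trace(query, picture): "region" (400x640 bool, what is visible of it).
- bot.spot_point(query, picture): "xyz" ([x, y, z] in m, in world coordinates, good to about 4 mm: a listed point, or the origin of a listed thing).
The state is a dict: "clock": time; "qpos": joint angles; "qd": joint speeds; "joint_efforts": joint torques, N m; "position": TCP position; "tool_rot": TCP orientation; "force": force on the tool from outside, world axes, zero at the start; "moment": the same for the moment, N m; "grip_width": finger opening in m; "finger_force": force on a finger pad.
Only numpy, scipy, OpenCV 4.12 (cv2) and the standard library are available. Lean on these libraries where they do the work, as an engineer would, in place of code of your own. Each camera call takes 0.05 s, during which the arm holds its last target. There are 200 camera calls.

TASK

Lay out the guest tray that stands between the kettle and the toaster: stand the green tea tin in the middle of the coaster nearest the kettle, the coffee jar in the middle of the coaster nearest the toaster, and the blue sugar pot in the middle of the coaster between those two, and put the little yellow sweetener tin centred on top of the sugar pot. Everything ends upright and let go; do not tip anything over or shift the kettle, the toaster or the mug.

Things in the scene. Friction and masses are not known exactly. Their poses are not given: they have to be found in the camera images.
- coffee_center (a point): coffee jar, dark brown round jar with a red screw cap, 56 mm across, 74 mm tall in all, about 250 g, upright and loose on the worktop; the point is its centre, half-way up; z is its upright axis
- tea_center (a point): tea tin, green rectangular tin with a brass-coloured lid flush with its sides, 62 mm (its x) by 44 mm (its y), 67 mm tall (its z), about 200 g, loose, turned any way round; the point is its centre, half-way up
- sugar_center (a point): sugar pot, blue round ceramic pot with a flat white lid that is part of it, 58 mm across throughout, 66 mm tall, about 300 g, loose; the point is its centre, half-way up; z is its upright axis. Its flat top carries the sweetener tin at the end
- sweet_center (a point): sweetener tin, small round yellow tin with an orange lid that is part of it, 42 mm across, 32 mm tall, about 60 g, loose; the point is its centre, half-way up; z is its upright axis
- coaster_left_top (a point): flat round cork coaster, 86 mm across and 4 mm thick, lying fixed on the fixed black guest tray (150 x 370 mm, rim 16 mm high all round); the three coasters form one row along the tray, 115 mm from centre to centre. The point is the centre of its upper face, 10 mm above the worktop; z is up, y runs along the row to the left as the robot looks ahead (+y), x across the tray, away from the robot. This one is the left end of the row as seen from the robot (+y)
- coaster_mid_top (a point): flat round cork coaster, 86 mm across and 4 mm thick, lying fixed on the fixed black guest tray (150 x 370 mm, rim 16 mm high all round); the three coasters form one row along the tray, 115 mm from centre to centre. The point is the centre of its upper face, 10 mm above the worktop; z is up, y runs along the row to the left as the robot looks ahead (+y), x across the tray, away from the robot. This one is the middle of the row
- coaster_right_top (a point): flat round cork coaster, 86 mm across and 4 mm thick, lying fixed on the fixed black guest tray (150 x 370 mm, rim 16 mm high all round); the three coasters form one row along the tray, 115 mm from centre to centre. The point is the centre of its upper face, 10 mm above the worktop; z is up, y runs along the row to the left as the robot looks ahead (+y), x across the tray, away from the robot. This one is the right end of the row as seen from the robot (-y)
- kettle: white electric kettle on a grey base, round, 156 mm across, 224 mm tall, with a loop handle reaching 122 mm from its axis along its y; stands loose (1.1 kg) beyond one end of the tray, left or right; leave it where it is. Origin: centre of its underside
- toaster: white two-slot toaster, 150 mm (its x) by 270 mm (its y, with a lever and dial adding 16 mm at +y), 175 mm tall; stands loose (1.5 kg) beyond the other end of the tray; leave it where it is. Origin: centre of its underside
- mug: empty white mug, 80 mm across, 92 mm tall, handle at its +y; stands loose on the near right of the worktop; leave it where it is. Origin: centre of its underside. (A black sachet basket, 130 x 190 x 55 mm, is fixed at the near left, outside the work area.)
Not all that is in view belongs to the job. Leave any grey or white look-alike of the part that bears sweet_center alone. What is shaped like the part that bears coffee_center but turquoise is not meant.

How it is judged:
By the outcome, as a careful person would: the job done as asked, in the order asked, and still so for the second after the job is handed in, with the robot touching nothing.
It also fails if it takes over 99 s, if anything falls off the work surface, if the arm or the gripper's body presses on something with over 40 N, if the wrist force passes 120 N, or if a joint passes its speed limit or range.

## Working session

There is one attempt and no reset: what is moved stays moved. The work goes in short steps, Python scripts to look and compute and a shell command to move; the robot and the scene stay as the last step left them, time stands still between calls to the robot, and variables do not carry over. Pictures are saved under pics/ and viewed, at most 14 in all, crops included, and the job is handed in when it is done.

```bash
mkdir -p pics; cat > h.py <<'E'
import numpy as np, cv2
from workcell import bot
def save(p,n): cv2.imwrite(f'pics/{n}.png',cv2.cvtColor(p['img'],cv2.COLOR_RGB2BGR))
def px(p,X):
    c=p['R']@np.array(X)+p['t']; u=p['intrinsics']@c; return (u[:2]/u[2]).round(0)
def ray(p,u,v,z):
    d=p['R'].T@np.linalg.inv(p['intrinsics'])@np.array([u,v,1.]); o=-p['R'].T@p['t']
    return o+d*(z-o[2])/d[2]
E
python3 - <<'E'
from h import *
s=bot.observe(); print(s, bot.tip_reach)
for c in ('scene','top'):
    p=bot.grab_frame(c); save(p,c)
    for q in ['coffee_center','tea_center','sugar_center','sweet_center','coaster_left_top','coaster_mid_top','coaster_right_top','kettle','toaster','mug']:
        for r in bot.spot_point(q,p)[:4]:
            print(c,q,round(r['conf'],2),np.round(r['xyz'],3),px(p,r['xyz']))
E
```

```text
{'clock': 0.0, 'qpos': array([ 1.25578304,  0.52203453, -0.03630774,  1.59999001,  0.02117697,
        1.02109804, -0.11281022]), 'qd': array([ 3.10884420e-04,  2.81780227e-05,  3.51092297e-04, -9.88666078e-05,
        1.38729404e-03,  6.96780786e-04, -9.44095294e-05]), 'joint_efforts': array([ 2.61014893e-04, -9.27103615e+01,  1.98001519e+00, -3.69935381e+01,
        1.79228734e-02,  8.13302526e-03,  5.93361733e-05]), 'position': array([ 0.15138868, -0.60613096,  0.30331955]), 'tool_rot': array([-3.14044909e+00,  7.16939214e-05,  2.44763715e-01]), 'force': array([ 0.84968477, -0.40861948,  0.38898789]), 'moment': array([ 0.00174485, -0.01131936, -0.02131612]), 'finger_force': 0.0, 'grip_width': 0.08522686257503549} 0.0726
scene coffee_center 0.82 [0.33  0.126 0.038] [301. 160.]
scene coffee_center 0.75 [0.425 0.181 0.042] [331. 161.]
scene tea_center 0.6 [ 0.432 -0.077  0.033] [290. 203.]
scene tea_center 0.6 [0.424 0.178 0.039] [331. 162.]
scene sugar_center 0.64 [0.427 0.069 0.035] [314. 179.]
scene sweet_center 0.7 [ 0.43  -0.206  0.019] [264. 229.]
scene sweet_center 0.6 [ 0.37 
[... 550 characters left out ...]
.7 [ 0.433 -0.078  0.034] [336. 218.]
top sugar_center 0.74 [0.429 0.069 0.031] [295. 218.]
top sweet_center 0.63 [ 0.448 -0.282  0.017] [390. 214.]
top sweet_center 0.52 [ 0.434 -0.202  0.018] [369. 218.]
top sweet_center 0.49 [ 0.374 -0.27   0.016] [387. 234.]
top sweet_center 0.38 [ 0.356 -0.395  0.002] [420. 240.]
top coaster_left_top 0.88 [0.647 0.135 0.011] [279. 160.]
top coaster_mid_top 0.82 [0.651 0.014 0.009] [311. 160.]
top coaster_mid_top 0.48 [0.648 0.133 0.01 ] [280. 160.]
top coaster_right_top 0.56 [ 0.655 -0.097  0.008] [341. 159.]
top kettle 0.84 [ 0.614 -0.506  0.002] [448. 171.]
top toaster 0.49 [0.645 0.132 0.013] [280. 161.]
top mug 0.9 [ 0.354 -0.392  0.002] [419. 240.]
```

```bash
python3 - <<'E'
import cv2
a=cv2.imread('pics/scene.png'); b=cv2.imread('pics/top.png')
a=cv2.resize(a[90:390,150:500],(700,600)); cv2.imwrite('pics/scene_c.png',a)
b=cv2.resize(b[100:280,230:470],None,fx=3.3,fy=3.3,interpolation=cv2.INTER_CUBIC); cv2.imwrite('pics/top_c.png',b)
E
```

```text
(no output)
```

View pics/scene_c.png

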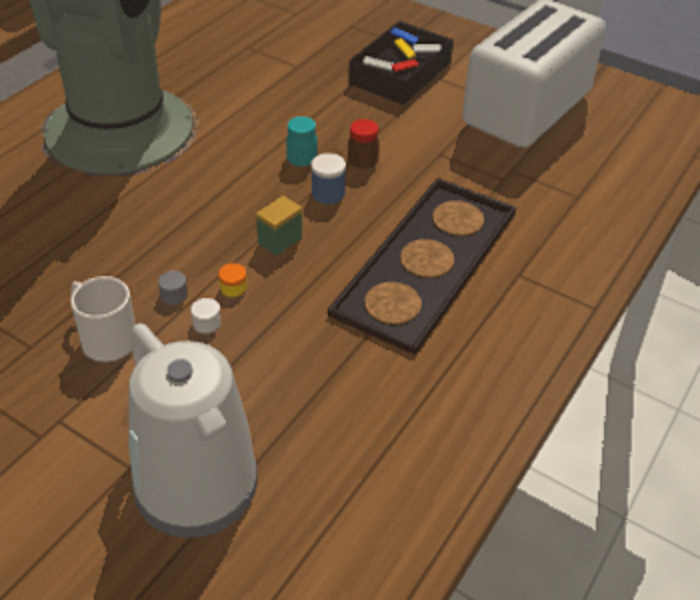

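View pics/top_c.png

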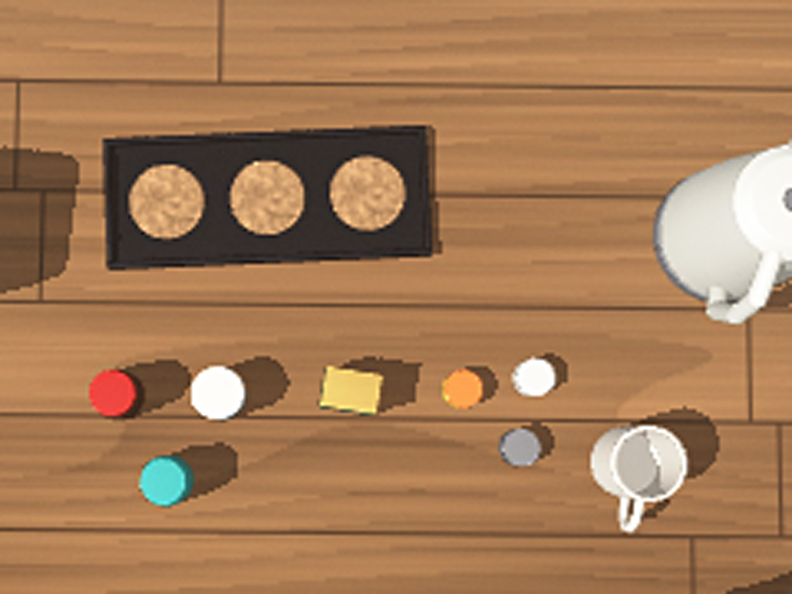

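Scene: kettle on the right (-y), toaster on the left (+y). The right coaster is top px (341,159), mid (311,160), left (279,160).
Candidates:
- **Coffee:** red-capped jar (top 264,219) or turquoise (279,246). I choose red.
- **Sweetener:** orange/yellow (369,218), white (390,214) or grey (387,234). I choose orange.
- **Tea:** one only (336,218). The crop confirms all of these.

```bash
cat > m.py <<'E'
from h import *
p=bot.grab_frame('top'); s=bot.grab_frame('scene')
def cen(p,q,near):
    b=[]
    for r in bot.trace(q,p):
        m=r['region'];c=np.argwhere(m).mean(0)[::-1]; b.append((np.hypot(*(c-near)),c,m,r['conf']))
    return min(b,key=lambda t:t[0]) if b else None
hsv=cv2.cvtColor(p['img'],cv2.COLOR_RGB2HSV)
def blob(lo,hi,x0,x1,y0,y1):
    m=cv2.inRange(hsv,lo,hi); k=np.zeros_like(m);k[y0:y1,x0:x1]=m[y0:y1,x0:x1]
    n,l,st,c=cv2.connectedComponentsWithStats(k); i=1+st[1:,4].argmax(); return c[i],st[i,4],(l==i)
for n,a,z in [('red',((0,150,90),(9,255,255),250,275,205,235),.074),('white',((0,0,170),(179,50,255),283,307,205,235),.066),
  ('brass',((20,80,120),(32,255,255),325,348,205,232),.067),('orange',((8,200,200),(18,255,255),360,378,210,226),.032)]:
    c,ar,m=blob(*a); print(n,c.round(1),ar,ray(p,*c,z).round(4))
    if n=='brass':
        pts=np.argwhere(m)[:,::-1]; w=np.array([ray(p,u,v,z)[:2] for u,v in pts])
        print(cv2.minAreaRect((w*1000).astype(np.float32))); C=np.cov(w.T);e,V=np.linalg.eigh(C);print('long axis',V[:,1],np.sqrt(12*e))
g=(hsv[...,2]>105).astype(np.uint8)*255; k=np.zeros_like(g); k[146:178,264:358]=g[146:178,264:358]
n,l,st,c=cv2.connectedComponentsWithStats(k)
for i in range(1,n):
    if st[i,4]>150: print('coaster',c[i].round(1),st[i,4],ray(p,*c[i],.01).round(4))
E
python3 m.py
python3 -m jog '[[[0,0,0,0,0,-0.148,1],[0,0,0,0,0,-0.148,1],[0,0,0,0,0,-0.148,1],[0,0,0,0,0,-0.148,1],[0,0,0,0,0,-0.148,1]]]'
python3 -m jog '[[[0,0,0,0,0,-0.148,1],[0,0,0,0,0,-0.148,1],[0,0,0,0,0,-0.148,1],[0,0,0,0,0,-0.148,1],[0,0,0,0,0,0,1]]]'
python3 -c "
from h import *;print(bot.observe()['qpos'])"
```

```text
red [263.5 218.7] 168 [0.4246 0.1797 0.074 ]
white [295.5 218.7] 203 [0.4261 0.0668 0.066 ]
brass [335.7 217.9] 202 [ 0.4306 -0.0767  0.067 ]
((430.30224609375, -77.037109375), (60.565345764160156, 42.29599380493164), 81.1743392944336)
long axis [0.12405645 0.99227516] [0.04233422 0.06085081]
clock: 1.7
position: [0.1514, -0.6064, 0.3039]
tool_rot: [-3.142, 0.0, 0.991]
force: [-0.4, -0.2, 0.8]
grip_width: 0.0851
finger_force: 0.0
clock: 2.2
position: [0.1513, -0.6064, 0.3038]
tool_rot: [3.141, -0.0, 1.579]
force: [0.2, 0.5, -0.0]
grip_width: 0.0854
finger_force: 0.0
[ 1.47039111  0.54047097 -0.35552108  1.58693314  0.20740235  1.0517452
  1.06664588]Traceback (most recent call last):
  File "m.py", line 14, in <module>
    c,ar,m=blob(*a); print(n,c.round(1),ar,ray(p,*c,z).round(4))
           ~~~~^^^^
  File "m.py", line 11, in blob
    n,l,st,c=cv2.connectedComponentsWithStats(k); i=1+st[1:,4].argmax(); return c[i],st[i,4],(l==i)
                                                      ~~~~~~~~~~~~~~~^^
ValueError: attempt to get argmax of an empty sequence
```

```bash
sed -i 's/((8,200,200),(18,255,255),360,378,210,226)/((5,130,130),(22,255,255),360,378,210,226)/' m.py
python3 -m jog '[[[44,24,0,0,0,0,1],[44,24,0,0,0,0,1],[44,24,0,0,0,0,1],[44,24,0,0,0,0,1],[44,24,0,0,0,0,1]]]' 40
python3 -m jog '[[[44,24,0,0,0,0,1],[44,24,0,0,0,0,1],[44,24,0,0,0,0,1],[44,24,0,0,0,0,1],[44,24,0,0,0,0,1]]]' 
python3 -m jog '[[[0,0,0,0,0,0.135,1],[0,0,0,0,0,0,1]]]' | tee /dev/null
python3 - <<'E'
import numpy as np
exec(open('m.py').read())
st=bot.observe();w=bot.grab_frame('wrist');save(w,'w1');print(w['tool_from_camera'].round(4),st['qpos'].round(2))
E
```

```text
clock: 2.7
position: [0.2704, -0.3844, 0.3041]
tool_rot: [3.141, 0.0, 1.571]
force: [1.8, -0.3, 0.4]
grip_width: 0.0851
finger_force: 0.0
clock: 3.2
position: [0.3888, -0.1642, 0.3042]
tool_rot: [3.141, 0.0, 1.571]
force: [1.3, -0.4, -0.5]
grip_width: 0.0856
finger_force: 0.0
clock: 3.4
position: [0.3886, -0.1651, 0.304]
tool_rot: [3.141, 0.0, 1.437]
force: [-0.2, 0.1, -0.8]
grip_width: 0.0853
finger_force: 0.0
red [263.5 218.7] 168 [0.4246 0.1797 0.074 ]
white [295.5 218.7] 203 [0.4261 0.0668 0.066 ]
brass [335.7 217.9] 202 [ 0.4306 -0.0767  0.067 ]
((430.30224609375, -77.037109375), (60.565345764160156, 42.29599380493164), 81.1743392944336)
long axis [0.12405645 0.99227516] [0.04233422 0.06085081]
orange [360.3 211.2] 6 [ 0.4577 -0.169   0.032 ]
coaster [340.9 158.1] 411 [ 0.6585 -0.0979  0.01  ]
coaster [310.5 159.4] 402 [0.6524 0.0167 0.01  ]
coaster [279.9 160.6] 406 [0.6464 0.1316 0.01  ]
[[ 5.000e-04 -9.628e-01 -2.703e-01  6.900e-02]
 [ 1.000e+00  6.000e-04 -5.000e-04  7.000e-04]
 [ 6.000e-04 -2.703e-01  9.628e-01 -6.870e-02]
 [ 0.000e+00  0.000e+00  0.000e+00  1.000e+00]] [ 0.76  0.24 -0.58  2.08  0.17  0.87 -0.04]
```

View pics/w1.png

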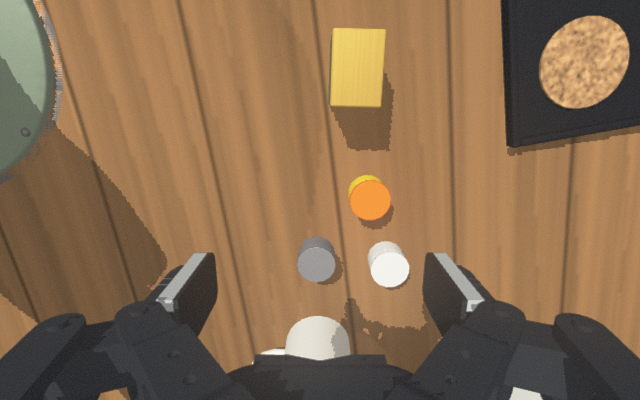

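Wrist view: the tea lid spans (331,28)-(386,107) and sits aligned with the tool. The orange lid is at (370,200), grey at (316,262) and white at (389,266). Next I measure tea and sweetener from this.

```bash
cat >> h.py <<'E'
from scipy.spatial.transform import Rotation as Ro
def wpose(s):
    T=np.eye(4);T[:3,:3]=Ro.from_euler('xyz',s['tool_rot']).as_matrix();T[:3,3]=s['position'];return T
def wray(s,w,u,v,z):
    T=wpose(s)@w['tool_from_camera']; d=T[:3,:3]@np.linalg.inv(w['intrinsics'])@np.array([u,v,1.]); o=T[:3,3]
    return o+d*(z-o[2])/d[2]
def wblob(w,lo,hi,box=(0,640,0,400)):
    m=cv2.inRange(cv2.cvtColor(w['img'],cv2.COLOR_RGB2HSV),lo,hi); k=np.zeros_like(m);a,b,c,d=box;k[c:d,a:b]=m[c:d,a:b]
    n,l,st,c=cv2.connectedComponentsWithStats(k); i=1+st[1:,4].argmax(); return c[i],st[i,4],l==i
BR=((20,80,120),(32,255,255));OR=((5,200,200),(18,255,255));RE=((0,150,90),(9,255,255));WH=((0,0,170),(179,40,255))
def tool(s,X): return (wpose(s)[:3,:3].T@(np.array(X)-s['position'])*1000).round(0)
E
python3 - <<'E'
from h import *
s=bot.observe();w=bot.grab_frame('wrist');T=w
c,a,m=wblob(w,*OR,(340,400,170,230));print('sweet',c,a,wray(s,w,*c,.032).round(4))
c,a,m=wblob(w,*BR,(310,400,10,120));X=wray(s,w,*c,.067);print('tea',c,a,X.round(4))
P=np.array([wray(s,w,u,v,.067)[:2] for v,u in np.argwhere(m)])*1000
r=cv2.minAreaRect(P.astype(np.float32));print(r)
print(tool(s,[X[0],X[1],.304]))
E
```

```text
Traceback (most recent call last):
  File "h.py", line 17, in wblob
    n,l,st,c=cv2.connectedComponentsWithStats(k); i=1+st[1:,4].argmax(); return c[i],st[i,4],l==i
                                                      ~~~~~~~~~~~~~~~^^
ValueError: attempt to get argmax of an empty sequence
```

```bash
python3 - <<'E'
from h import *
s=bot.observe();w=bot.grab_frame('wrist')
H=cv2.cvtColor(w['img'],cv2.COLOR_RGB2HSV);print(H[200,370],H[184,358],H[60,360])
def f(n,lo,hi,box,z):
    c,a,m=wblob(w,lo,hi,box);X=wray(s,w,*c,z);print(n,c,a,X.round(4));return X,m
f('sweet',(5,150,150),(18,255,255),(340,400,170,230),.032)
X,m=f('tea',*BR,(310,400,10,120),.067)
P=np.array([wray(s,w,u,v,.067)[:2] for v,u in np.argwhere(m)])*1000
print(cv2.minAreaRect(P.astype(np.float32)));print(tool(s,[X[0],X[1],.304]))
E
```

```text
[ 15 188 246] [ 13 193 237] [ 22 144 231]
sweet [369.92111195 199.45379414] 1331 [ 0.4354 -0.2017  0.032 ]
tea [356.70195122  66.54804878] 4100 [ 0.431  -0.0758  0.067 ]
((430.14056396484375, -76.88518524169922), (60.79853057861328, 45.0682258605957), 81.68989562988281)
[96. 31. -0.]
```

```bash

python3 -m jog '[[[48,15,0,0,0,0,1],[47,15,0,0,0,0,1],[0,0,40,0,0,0,1],[0,0,40,0,0,0,1],[0,0,0,0,0,0,1]]]' 40; python3 -c "
from h import *
s=bot.observe();print(tool(s,[.4305,-.0765,.092]))"
```

```text
clock: 4.15
position: [0.4282, -0.0761, 0.2207]
tool_rot: [-3.135, -0.001, 1.442]
force: [-0.8, 0.6, 1.4]
grip_width: 0.0853
finger_force: 0.0
[ -0.   3. 129.]
```

```bash

python3 -m jog '[[[0,2,43,0,0,0,1],[0,0,43,0,0,0,1],[0,0,43,0,0,0,1],[0,0,0,0,0,0,1]]]'; 
python3 -m jog '[[[0,0,0,0,0,0,0.2],[0,0,0,0,0,0,0.2],[0,0,0,0,0,0,0.2],[0,0,0,0,0,0,0.2],[0,0,0,0,0,0,0.2]]]'
```

```text
clock: 4.55
position: [0.4309, -0.0765, 0.0926]
tool_rot: [-3.136, 0.001, 1.442]
force: [0.4, 0.2, 1.5]
grip_width: 0.0852
finger_force: 0.0
clock: 5.05
position: [0.4331, -0.0767, 0.0971]
tool_rot: [3.138, 0.001, 1.441]
force: [-3.6, -0.6, 25.5]
grip_width: 0.0436
finger_force: 38.6
```

```bash

python3 -m jog '[[[0,0,-20,0,0,0,0.2],[0,0,-40,0,0,0,0.2],[0,0,-40,0,0,-0.09,0.2],[0,0,0,0,0,-0.09,0.2],[0,0,0,0,0,0,0.2]]]'; 
python3 - <<'E'
from h import *
s=bot.observe();w=bot.grab_frame('wrist');save(w,'w2');print(tool(s,[.6585,-.0979,.107]))
E
```

```text
clock: 5.55
position: [0.4325, -0.0769, 0.1969]
tool_rot: [3.138, 0.001, 1.622]
force: [-0.4, -0.5, -2.7]
grip_width: 0.0432
finger_force: 43.0
[-32. 224.  91.]
```

View pics/w2.png

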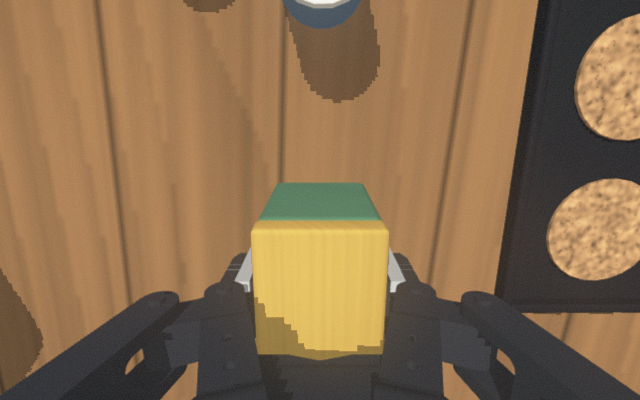

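Tin held square, lid spanning (254,225)-(387,355), and the right coaster at (600,230). I work out the tin's offset in the hand before moving.

```bash

python3 - <<'E'
from h import *
s=bot.observe();w=bot.grab_frame('wrist')
z=s['position'][2]-.030
for e in [(320,227),(320,355)]: print(tool(s,wray(s,w,*e,z)))
c=np.mean([wray(s,w,320,v,z) for v in (227,355)],0);print('tin in tool',tool(s,c))
for n,e in [('coaster edges',[(547,233),(600,281),(612,180)])]:
    for q in e: print(wray(s,w,*q,.01).round(4))
E
python3 -m jog '[[[-7,45,0,0,0,0,0.2],[-7,45,0,0,0,0,0.2],[-6,45,0,0,0,0,0.2],[-6,45,0,0,0,0,0.2],[-6,44,0,0,0,0,0.2]]]'
python3 -m jog '[[[0,0,0,0,0,0,0.2]]]'
python3 - <<'E'
from h import *
s=bot.observe();w=bot.grab_frame('wrist');save(w,'w3');print(tool(s,[.6585,-.0979,.107]))
E
```

```text
[32.  1. 30.]
[-14.   1.  30.]
tin in tool [ 9.  1. 30.]
[ 0.6126 -0.0995  0.01  ]
[ 0.6654 -0.139   0.01  ]
[ 0.6518 -0.055   0.01  ]
clock: 6.15
position: [0.6587, -0.0967, 0.1939]
tool_rot: [-3.14, -0.0, 1.62]
force: [1.5, 0.0, -1.9]
grip_width: 0.0436
finger_force: 42.9
clock: 6.25
position: [0.661, -0.0963, 0.1934]
tool_rot: [3.141, -0.001, 1.619]
force: [-2.4, 0.5, -1.7]
grip_width: 0.0437
finger_force: 43.1
[-2. -3. 86.]
```

View pics/w3.png

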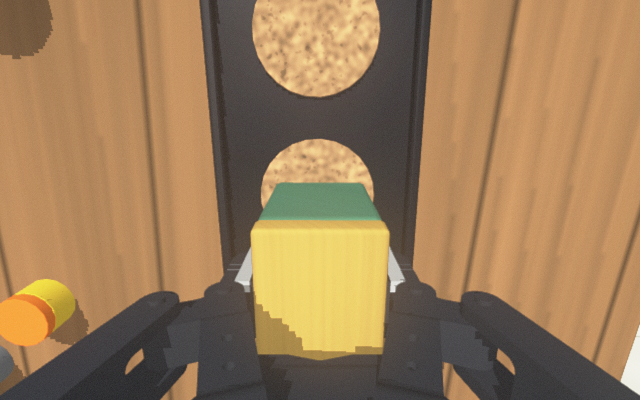

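Tin hangs over the right coaster, whose far edge shows at (317,139). The mid coaster's centre is near (316,27).

```bash

python3 - <<'E'
from h import *
s=bot.observe();w=bot.grab_frame('wrist')
print('far edge right',wray(s,w,317,139,.01).round(4),'mid near edge',wray(s,w,316,97,.01).round(4), 'mid lr',wray(s,w,252,27,.01).round(4),wray(s,w,380,27,.01).round(4))
E
python3 -m jog '[[[-2,-3,0,0,0,0,0.2],[0,0,30,0,0,0,0.2],[0,0,30,0,0,0,0.2],[0,0,15,0,0,0,0.2],[0,0,0,0,0,0,0.2]]]'
```

```text
far edge right [ 0.6549 -0.0539  0.01  ] mid near edge [ 0.6529 -0.0249  0.01  ] mid lr [0.6084 0.0175 0.01  ] [0.6931 0.0217 0.01  ]
clock: 6.85
position: [0.6531, -0.099, 0.1183]
tool_rot: [-3.138, -0.0, 1.622]
force: [-0.6, -0.9, -1.4]
grip_width: 0.0436
finger_force: 43.0
```

```bash

python3 -m jog '[[[0,0,0,0,0,0,0.2]]]'; python3 -c "
from h import *
s=bot.observe();print(tool(s,[.658,-.0975,.108]))"
```

```text
clock: 6.95
position: [0.6547, -0.0988, 0.1209]
tool_rot: [3.141, 0.0, 1.622]
force: [-0.6, -0.2, -1.1]
grip_width: 0.0436
finger_force: 43.0
[ 1.  3. 13.]
```

```bash

python3 -m jog '[[[0,2,10,0,0,0,0.2],[0,0,0,0,0,0,0.2],[0,0,0,0,0,0,0.2]]]'; python3 -c "
from h import *
s=bot.observe();print(tool(s,[.658,-.0975,.107]))"
```

```text
clock: 7.25
position: [0.6566, -0.0987, 0.1101]
tool_rot: [3.141, -0.0, 1.622]
force: [0.1, 0.1, -2.0]
grip_width: 0.0435
finger_force: 43.0
[1. 1. 3.]
```

```bash

python3 -m jog '[[[0,0,2,0,0,0,0.2],[0,0,1,0,0,0,0.2],[0,0,0,0,0,0,0.2]]]'
```

```text
clock: 7.55
position: [0.6566, -0.0988, 0.1072]
tool_rot: [3.141, 0.0, 1.622]
force: [-2.2, -0.1, 3.9]
grip_width: 0.0438
finger_force: 43.6
```

```bash

python3 -m jog '[[[0,0,0,0,0,0,0.6],[0,0,0,0,0,0,0.9],[0,0,0,0,0,0,1],[0,0,0,0,0,0,1],[0,0,-25,0,0,0,1]]]'
python3 -m jog '[[[0,0,-40,0,0,0,1],[0,0,-40,0,0,0,1],[0,0,-30,0,0,0,1],[20,-20,0,0,0,0,1],[41,-31,0,0,0,0,1]]]'
python3 -m jog '[[[41,-31,0,0,0,0,1],[41,-31,0,0,0,0,1],[41,-31,0,0,0,0,1],[41,-31,0,0,0,0,1],[0,0,0,0,0,0,1]]]'
python3 - <<'E'
from h import *
s=bot.observe();w=bot.grab_frame('wrist');save(w,'w4')
def f(n,lo,hi,z):
    c,a,m=wblob(w,lo,hi);X=wray(s,w,*c,z);print(n,c,a,X.round(4))
f('red',*RE,.074); f('wh',*WH,.066); print(s['position'])
p=bot.grab_frame('top');H=cv2.cvtColor(p['img'],cv2.COLOR_RGB2HSV);m=cv2.inRange(H,*BR);k=np.argwhere(m[140:175,320:360])
c=k.mean(0)[::-1]+[320,140];print('tea',len(k),ray(p,*c,.077))
E
```

```text
clock: 8.05
position: [0.6551, -0.0987, 0.1295]
tool_rot: [-3.137, -0.001, 1.622]
force: [0.4, 0.3, 0.6]
grip_width: 0.0852
finger_force: 0.0
clock: 8.55
position: [0.6037, -0.0434, 0.2424]
tool_rot: [3.14, 0.001, 1.617]
force: [1.1, 2.6, -0.3]
grip_width: 0.0856
finger_force: 0.0
clock: 9.05
position: [0.4715, 0.1162, 0.2426]
tool_rot: [3.142, -0.001, 1.629]
force: [1.4, -1.3, 0.3]
grip_width: 0.0854
finger_force: 0.0
red [256.47137322 100.58975463] 4646 [0.4265 0.1826 0.074 ]
wh [258.71236817 250.34947267] 4172 [0.4279 0.0719 0.066 ]
[0.47145824 0.11623978 0.24257878]
tea 196 [ 0.65519037 -0.09953277  0.077     ]
```

View pics/w4.png

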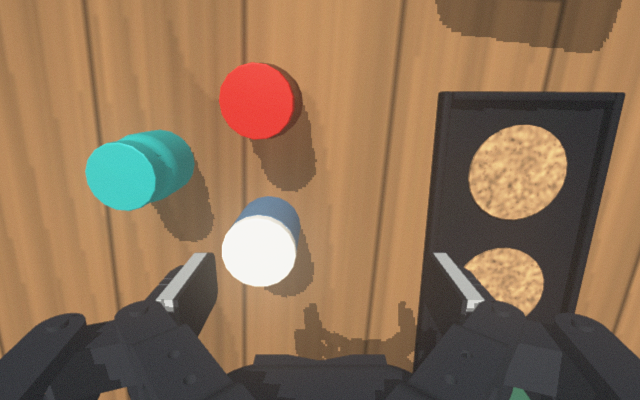

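Tea stands within about 3 mm of the coaster's middle. In view: red cap (256,100), turquoise jar (120,170, avoid), white sugar lid (259,250). Next is the red-capped coffee jar.

```bash

python3 -m jog '[[[34,-21,0,0,0,0,1],[34,-21,0,0,0,0,1],[0,0,0,0,0,0,1],[0,0,30,0,0,0,1],[0,0,0,0,0,0,1]]]'
python3 -c "
from h import *
s=bot.observe();print(tool(s,[.4258,.1815,.092]));w=bot.grab_frame('wrist');c,a,m=wblob(w,*RE);print(c,a,wray(s,w,*c,.074))"
```

```text
clock: 9.65
position: [0.4291, 0.1762, 0.2098]
tool_rot: [-3.138, 0.001, 1.621]
force: [-0.2, 0.0, 0.1]
grip_width: 0.0855
finger_force: 0.0
[  6.  -3. 118.]
[314.46353547 202.27685295] 5046 [0.42572678 0.18444236 0.074     ]
```

```bash

python3 -m jog '[[[6,-3,38,0,0,0,1],[0,0,40,0,0,0,1],[0,0,40,0,0,0,1],[0,0,0,0,0,0,1],[0,0,0,0,0,0,1]]]'
python3 -m jog '[[[0,0,0,0,0,0,0.5],[0,0,-1,0,0,0,0.4],[0,0,-2,0,0,0,0.4],[0,0,-2,0,0,0,0.4],[0,0,0,0,0,0,0.4]]]' 40
python3 -c "
from h import *
s=bot.observe();w=bot.grab_frame('wrist');save(w,'w5');c,a,m=wblob(w,*RE);print(c,a,tool(s,wray(s,w,*c,.074)))"
```

```text
clock: 10.2
position: [0.4266, 0.1834, 0.095]
tool_rot: [-3.141, 0.0, 1.621]
force: [0.3, 0.3, -0.3]
grip_width: 0.0851
finger_force: 0.0
clock: 10.7
position: [0.4263, 0.1832, 0.0995]
tool_rot: [3.141, -0.0, 1.621]
force: [-0.5, -0.2, -2.9]
grip_width: 0.0539
finger_force: 42.4
[319.5064645  304.75191227] 14773 [ 8.  1. 26.]
```

View pics/w5.png

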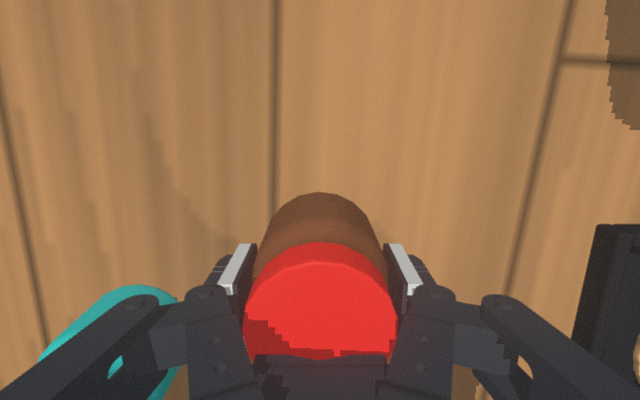

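Jar gripped; cap far edge at (320,243), sides at (245,322) and (396,322).

```bash

python3 - <<'E'
from h import *
s=bot.observe();w=bot.grab_frame('wrist')
c,a,m=wblob(w,*RE);ys,xs=np.nonzero(m)
for d in (.022,.026):
    P=np.array([tool(s,wray(s,w,u,v,s['position'][2]-d)) for u,v in [(319,ys.min()),(xs.min(),ys[xs.argmin()]),(xs.max(),ys[xs.argmax()])]]);print(d,P)
E
python3 -m jog '[[[0,0,-30,0,0,0,0.4],[0,0,-40,0,0,0,0.4],[0,0,-30,0,0,0,0.4],[0,0,0,0,0,0,0.4],[0,0,0,0,0,0,0.4]]]'
python3 -c "
from h import *
s=bot.observe();print(tool(s,[.646,.1325,.11]));w=bot.grab_frame('wrist');c,a,m=wblob(w,*RE);print(c,a)"
```

```text
0.022 [[ 31.   1.  22.]
 [  3. -23.  22.]
 [  6.  24.  22.]]
0.026 [[ 29.   0.  26.]
 [  1. -24.  26.]
 [  3.  25.  26.]]
clock: 11.3
position: [0.4263, 0.183, 0.199]
tool_rot: [3.141, 0.0, 1.621]
force: [0.1, 0.4, -2.2]
grip_width: 0.0541
finger_force: 43.9
[-61. 217.  89.]
[319.62874535 304.79709165] 14785
```

```bash

python3 -m jog '[[[-13,44,0,0,0,0,0.4],[-13,44,0,0,0,0,0.4],[-13,43,0,0,0,0,0.4],[-13,43,0,0,0,0,0.4],[-13,43,0,0,0,0,0.4]]]'
python3 -m jog '[[[0,0,35,0,0,0,0.4],[0,0,35,0,0,0,0.4],[0,0,0,0,0,0,0.4],[0,0,0,0,0,0,0.4],[0,0,0,0,0,0,0.4]]]'
python3 -c "
from h import *
s=bot.observe();print(tool(s,[.646,.128,.11]));w=bot.grab_frame('wrist');save(w,'w6')"
```

```text
clock: 11.85
position: [0.6472, 0.1286, 0.1968]
tool_rot: [-3.139, 0.001, 1.622]
force: [0.3, 0.5, -2.2]
grip_width: 0.054
finger_force: 43.9
clock: 12.35
position: [0.6466, 0.1299, 0.1303]
tool_rot: [3.14, -0.0, 1.622]
force: [-0.3, 0.1, -1.8]
grip_width: 0.054
finger_force: 44.0
[-2. -1. 20.]
```

View pics/w6.png

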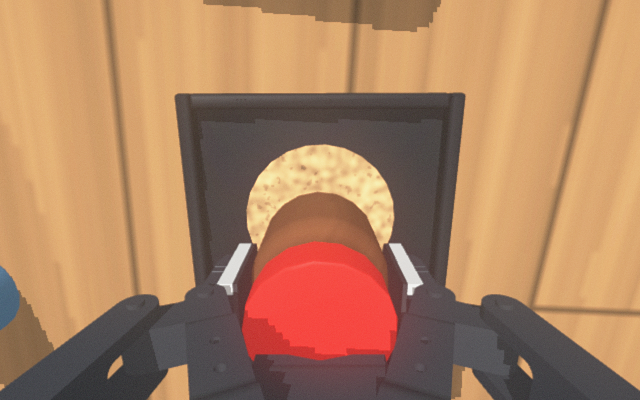

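Jar hangs centred over the left coaster: coaster far edge at (320,145), jar base edge at (320,193). I check both against the calibration.

```bash

python3 - <<'E'
from h import *
s=bot.observe();w=bot.grab_frame('wrist')
print('coaster far',tool(s,wray(s,w,320,145,.01)),wray(s,w,320,145,.01))
for d in (.0995,.096): print('jar far bottom',tool(s,wray(s,w,320,193,s['position'][2]-d)))
E
python3 -m jog '[[[-1,-1,10,0,0,0,0.4],[0,0,5,0,0,0,0.4],[0,0,3,0,0,0,0.4],[0,0,0,0,0,0,0.4]]]'
```

```text
coaster far [ 46.   1. 121.] [0.64543079 0.1753567  0.01      ]
jar far bottom [ 24.   1. 100.]
jar far bottom [25.  1. 96.]
clock: 12.85
position: [0.6449, 0.1283, 0.1103]
tool_rot: [-3.141, 0.0, 1.622]
force: [-0.3, -0.3, -2.0]
grip_width: 0.0538
finger_force: 44.0
```

```bash

python3 -m jog '[[[3,1,0,0,0,0,0.4],[0,0,2,0,0,0,0.4],[0,0,1,0,0,0,0.4],[0,0,0,0,0,0,0.4]]]'
```

```text
clock: 13.25
position: [0.646, 0.1314, 0.1078]
tool_rot: [-3.141, 0.0, 1.622]
force: [-0.2, -1.1, -3.0]
grip_width: 0.0541
finger_force: 44.0
```

```bash

python3 -m jog '[[[0,0,1,0,0,0,0.4],[0,0,1,0,0,0,0.4],[0,0,0,0,0,0,0.4]]]'
```

```text
clock: 13.55
position: [0.6461, 0.1314, 0.1074]
tool_rot: [3.141, 0.001, 1.622]
force: [-9.3, -2.4, 21.6]
grip_width: 0.0539
finger_force: 46.3
```

```bash

python3 -m jog '[[[0,0,-1,0,0,0,0.4],[0,0,0,0,0,0,0.8],[0,0,0,0,0,0,1],[0,0,0,0,0,0,1],[0,0,-25,0,0,0,1]]]'
python3 -m jog '[[[0,0,-40,0,0,0,1],[0,0,-35,0,0,0,1],[-10,-44,0,0,0,0,1],[-10,-44,0,0,0,0,1],[-10,-44,0,0,0,0,1]]]'
python3 -m jog '[[[-10,-45,0,0,0,0,1],[-10,-45,0,0,0,0,1],[0,0,0,0,0,0,1],[0,0,0,0,0,0,1]]]'
python3 - <<'E'
from h import *
s=bot.observe();w=bot.grab_frame('wrist');save(w,'w7')
c,a,m=wblob(w,(0,0,170),(179,40,255),(240,400,120,290));X=wray(s,w,*c,.066);print(c,a,X,tool(s,[X[0],X[1],.092]),tool(s,[.427,.0695,.092]))
p=bot.grab_frame('top');H=cv2.cvtColor(p['img'],cv2.COLOR_RGB2HSV);m=cv2.inRange(H,*RE);k=np.argwhere(m[140:180,262:300])
c=k.mean(0)[::-1]+[262,140];print('coffee',len(k),ray(p,*c,.084))
E
```

```text
clock: 14.05
position: [0.6447, 0.131, 0.1294]
tool_rot: [-3.137, 0.001, 1.622]
force: [0.4, 0.2, -0.6]
grip_width: 0.0855
finger_force: 0.0
clock: 14.55
position: [0.514, 0.0942, 0.2069]
tool_rot: [3.141, -0.0, 1.622]
force: [1.5, 1.2, -0.1]
grip_width: 0.0855
finger_force: 0.0
clock: 14.95
position: [0.4269, 0.0699, 0.2073]
tool_rot: [3.141, 0.0, 1.622]
force: [0.7, -0.4, -0.7]
grip_width: 0.0854
finger_force: 0.0
[318.74847133 210.77689638] 6051 [0.42700715 0.07120362 0.066     ] [  1.   0. 115.] [ -0.  -0. 115.]
coffee 165 [0.64442465 0.12836384 0.084     ]
```

View pics/w7.png

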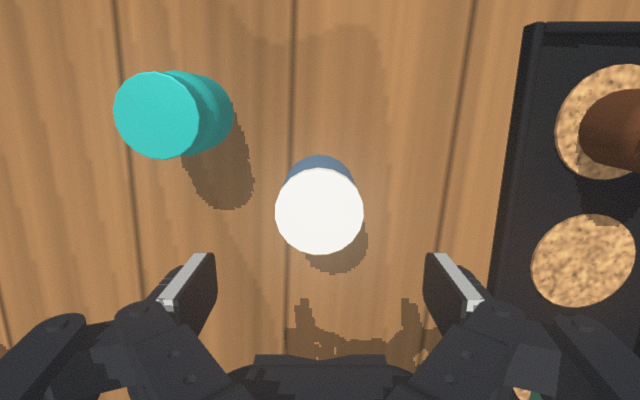

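Sugar pot is centred ahead at (319,211). The coffee jar reads upright, about 3 mm off its coaster's middle.

```bash

python3 -m jog '[[[1,0,38,0,0,0,1],[0,0,38,0,0,0,1],[0,0,37,0,0,0,1],[0,0,0,0,0,0,1],[0,0,0,0,0,0,1]]]'
python3 -m jog '[[[0,0,0,0,0,0,0.5],[0,0,-1,0,0,0,0.4],[0,0,-2,0,0,0,0.4],[0,0,-1,0,0,0,0.4],[0,0,0,0,0,0,0.4]]]' 45
python3 -m jog '[[[0,0,-30,0,0,0,0.4],[0,0,-40,0,0,0,0.4],[0,0,-30,0,0,0,0.4],[0,0,0,0,0,0,0.4],[0,0,0,0,0,0,0.4]]]'
python3 -c "
from h import *
s=bot.observe();print(tool(s,[.6515,.0172,.11]));w=bot.grab_frame('wrist');c,a,m=wblob(w,*WH);v=np.argwhere(m)[:,0].min();print(c,a,v,[tool(s,wray(s,w,320,v,s['position'][2]-d)) for d in (.027,.031)])"
```

```text
clock: 15.55
position: [0.4271, 0.0719, 0.0941]
tool_rot: [-3.141, -0.0, 1.623]
force: [0.5, 0.3, 0.9]
grip_width: 0.0855
finger_force: 0.0
clock: 16.05
position: [0.427, 0.071, 0.0984]
tool_rot: [3.141, -0.0, 1.621]
force: [-0.4, 0.5, -3.0]
grip_width: 0.0573
finger_force: 48.3
clock: 16.55
position: [0.4269, 0.0708, 0.1981]
tool_rot: [3.14, 0.0, 1.621]
force: [-1.0, 0.2, -3.3]
grip_width: 0.0571
finger_force: 50.0
[-65. 222.  88.]
[325.08317373 293.4750342 ] 14620 233 [array([31.,  1., 27.]), array([30.,  1., 31.])]
```

```bash

python3 -m jog '[[[-13,45,0,0,0,0,0.4],[-13,45,0,0,0,0,0.4],[-13,44,0,0,0,0,0.4],[-13,44,0,0,0,0,0.4],[-14,44,0,0,0,0,0.4]]]'
python3 -m jog '[[[0,0,0,0,0,0,0.4],[0,0,30,0,0,0,0.4],[0,0,30,0,0,0,0.4],[0,0,0,0,0,0,0.4],[0,0,0,0,0,0,0.4]]]'
python3 -c "
from h import *
s=bot.observe();print(tool(s,[.6515,.0172,.11]));w=bot.grab_frame('wrist');save(w,'w8')"
```

```text
clock: 17.1
position: [0.6529, 0.0161, 0.1958]
tool_rot: [-3.139, 0.0, 1.622]
force: [-0.5, 1.2, -2.4]
grip_width: 0.0566
finger_force: 49.9
clock: 17.6
position: [0.6513, 0.017, 0.1372]
tool_rot: [-3.14, -0.0, 1.622]
force: [1.6, 0.5, -1.6]
grip_width: 0.057
finger_force: 50.0
[ 0.  0. 27.]
```

View pics/w8.png

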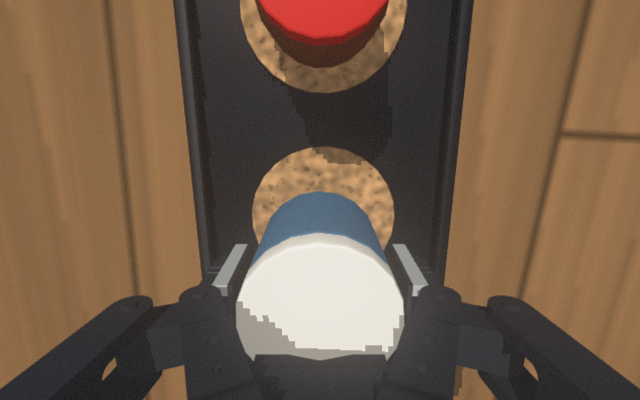

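Pot hangs over the mid coaster, whose far edge is at (322,147). For the coffee jar, the coaster's near edge is at (322,92) and the jar's base at (322,67), which lets me check both.

```bash

python3 -c "
from h import *
s=bot.observe();w=bot.grab_frame('wrist')
for q in [(322,92),(322,67),(322,147)]: X=wray(s,w,*q,.01);print(q,X.round(4),tool(s,X))
for d in (.0984,.095): print(tool(s,wray(s,w,321,193,s['position'][2]-d)))
print(tool(s,wray(s,w,320,233,s['position'][2]-.03)))"
```

```text
(322, 92) [0.6501 0.0903 0.01  ] [ 73.   2. 128.]
(322, 67) [0.6494 0.103  0.01  ] [ 86.   2. 128.]
(322, 147) [0.6517 0.0605 0.01  ] [ 43.   2. 128.]
[24.  1. 98.]
[25.  1. 95.]
[30.  1. 30.]
```

```bash

python3 -m jog '[[[2,0,15,0,0,0,0.4],[0,0,10,0,0,0,0.4],[0,0,2,0,0,0,0.4],[0,0,0,0,0,0,0.4],[0,0,0,0,0,0,0.4]]]'
python3 -m jog '[[[0,0,1,0,0,0,0.4],[0,0,0,0,0,0,0.4]]]'
```

```text
clock: 18.2
position: [0.6519, 0.0186, 0.1111]
tool_rot: [3.141, -0.0, 1.622]
force: [-0.4, 0.4, -2.2]
grip_width: 0.0568
finger_force: 50.0
clock: 18.4
position: [0.6519, 0.0185, 0.1101]
tool_rot: [3.141, 0.0, 1.622]
force: [-0.3, 0.6, -3.3]
grip_width: 0.0569
finger_force: 50.0
```

```bash

python3 -m jog '[[[0,0,1,0,0,0,0.4],[0,0,0,0,0,0,0.4]]]'
python3 -m jog '[[[0,0,1,0,0,0,0.4],[0,0,0,0,0,0,0.4]]]'
```

```text
clock: 18.6
position: [0.6517, 0.0185, 0.1089]
tool_rot: [-3.142, 0.0, 1.622]
force: [0.6, 0.0, -2.2]
grip_width: 0.0572
finger_force: 50.0
clock: 18.8
position: [0.6517, 0.0186, 0.1078]
tool_rot: [-3.141, -0.0, 1.622]
force: [0.0, 0.4, -3.0]
grip_width: 0.0571
finger_force: 50.0
```

```bash

python3 -m jog '[[[0,0,1,0,0,0,0.4],[0,0,0,0,0,0,0.4]]]'
python3 -m jog '[[[0,0,0.5,0,0,0,0.4],[0,0,0,0,0,0,0.4]]]'
```

```text
clock: 19.0
position: [0.6518, 0.0186, 0.1068]
tool_rot: [-3.142, -0.0, 1.622]
force: [0.0, 1.0, -1.9]
grip_width: 0.0572
finger_force: 50.4
clock: 19.2
position: [0.6518, 0.0186, 0.1067]
tool_rot: [3.142, 0.0, 1.622]
force: [-3.5, -0.1, 4.1]
grip_width: 0.0571
finger_force: 50.9
```

```bash

python3 -m jog '[[[0,0,0,0,0,0,0.8],[0,0,0,0,0,0,1],[0,0,0,0,0,0,1],[0,0,-25,0,0,0,1],[0,0,-35,0,0,0,1]]]'
python3 -m jog '[[[0,0,-45,0,0,0,1],[-20,-30,0,0,0,0,1],[-32,-33,0,0,0,0,1],[-32,-33,0,0,0,0,1],[-32,-33,0,0,0,0,1]]]'
python3 -m jog '[[[-32,-33,0,0,0,0,1],[-32,-33,0,0,0,0,1],[-30,-33,0,0,0,0,1],[0,0,0,0,0,0,1],[0,0,0,0,0,0,1]]]'
cat > top.py <<'E'
from h import *
p=bot.grab_frame('top');H=cv2.cvtColor(p['img'],cv2.COLOR_RGB2HSV)
for n,r,b,z in [('tea',BR,(320,360),.077),('coffee',RE,(262,300),.084),('sugar',WH,(295,328),.076),('sweet',((5,150,150),(14,255,255)),(295,328),.108)]:
    m=cv2.inRange(H,*r);k=np.argwhere(m[140:180,b[0]:b[1]])
    if len(k)>20: c=k.mean(0)[::-1]+[b[0],140];print(n,len(k),ray(p,*c,z).round(4))
E
cat > sw.py <<'E'
from h import *
s=bot.observe();w=bot.grab_frame('wrist');c,a,m=wblob(w,(5,150,150),(18,255,255),(250,400,100,290));X=wray(s,w,*c,.032);print(c,a,X,tool(s,[X[0],X[1],.078]))
E
python3 top.py; python3 sw.py
```

```text
clock: 19.7
position: [0.6509, 0.0185, 0.1655]
tool_rot: [-3.138, -0.0, 1.622]
force: [0.2, -0.2, 0.3]
grip_width: 0.0853
finger_force: 0.0
clock: 20.2
position: [0.5275, -0.1049, 0.2115]
tool_rot: [3.141, 0.0, 1.622]
force: [1.6, -1.5, -0.2]
grip_width: 0.0855
finger_force: 0.0
clock: 20.7
position: [0.4344, -0.2036, 0.2116]
tool_rot: [3.141, 0.0, 1.62]
force: [0.6, -0.3, 0.1]
grip_width: 0.0852
finger_force: 0.0
tea 196 [ 0.6552 -0.0995  0.077 ]
coffee 164 [0.6444 0.1282 0.084 ]
sugar 197 [0.6506 0.0148 0.076 ]
[319.67803492 195.63580999] 2463 [ 0.43590443 -0.20184271  0.032     ] [  1.   1. 134.]
```

```bash

python3 -m jog '[[[0,1,45,0,0,0,1],[0,0,45,0,0,0,1],[0,0,39,0,0,0,1],[0,0,0,0,0,0,0.8],[0,0,0,0,0,0,0.8]]]'
python3 -m jog '[[[0,0,0,0,0,0,0.5],[0,0,-2,0,0,0,0.3],[0,0,-2,0,0,0,0.3],[0,0,-1,0,0,0,0.3],[0,0,0,0,0,0,0.3]]]' 30
python3 -m jog '[[[0,0,0,0,0,0,0.3],[0,0,-40,0,0,0,0.3],[0,0,-40,0,0,0,0.3],[0,0,-40,0,0,0,0.3],[0,0,0,0,0,0,0.3]]]'
python3 -m jog '[[[0,0,0,0,0,0,0.3]]]'
python3 - <<'E'
from h import *
s=bot.observe();w=bot.grab_frame('wrist');save(w,'w9')
c,a,m=wblob(w,(5,150,150),(18,255,255));v=np.argwhere(m)[:,0].min();print(c,a,v,[tool(s,wray(s,w,320,v,s['position'][2]-d)) for d in (.046,.05)],tool(s,[.6518,.0165,.154]))
E
```

```text
clock: 21.3
position: [0.4365, -0.2015, 0.0829]
tool_rot: [-3.141, -0.001, 1.624]
force: [-0.2, 0.5, 0.5]
grip_width: 0.0684
finger_force: 0.0
clock: 21.8
position: [0.4359, -0.203, 0.088]
tool_rot: [3.141, 0.0, 1.621]
force: [0.7, -0.1, -0.4]
grip_width: 0.041
finger_force: 30.3
clock: 22.3
position: [0.4372, -0.2032, 0.2114]
tool_rot: [3.137, 0.003, 1.621]
force: [0.4, -0.6, -1.9]
grip_width: 0.0409
finger_force: 30.9
clock: 22.4
position: [0.4358, -0.2031, 0.2079]
tool_rot: [3.141, 0.001, 1.621]
force: [0.6, 0.2, -1.2]
grip_width: 0.0408
finger_force: 30.9
[319.73345499 275.49051095] 8220 225 [array([27.,  1., 46.]), array([25.,  1., 50.])] [208. 227.  54.]
```

View pics/w9.png

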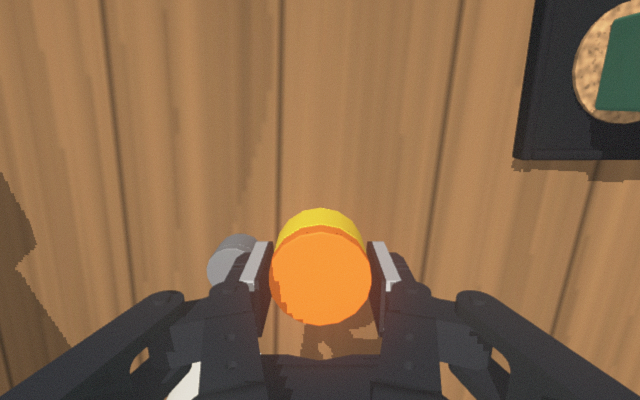

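Tin held upright, orange lid centred at (320,275). I move to just short of the pot and measure it from there.

```bash

python3 -m jog '[[[28,38,0,0,0,0,0.3],[28,38,0,0,0,0,0.3],[28,38,0,0,0,0,0.3],[28,38,0,0,0,0,0.3],[28,38,0,0,0,0,0.3]]]'
python3 -m jog '[[[28,37,0,0,0,0,0.3],[0,0,0,0,0,0,0.3],[0,0,0,0,0,0,0.3],[0,0,0,0,0,0,0.3]]]'
python3 - <<'E'
from h import *
s=bot.observe();w=bot.grab_frame('wrist');save(w,'w10')
c,a,m=wblob(w,(5,150,150),(18,255,255),(250,400,220,330));print('sweet lid',[tool(s,wray(s,w,*c,s['position'][2]-d)) for d in (.051,.056)])
c,a,m=wblob(w,*WH,(220,420,0,260));X=wray(s,w,*c,.076);print(c,a,X,tool(s,X))
for r in bot.spot_point('sugar_center',w)[:2]: print(r['conf'],r['xyz'])
E
```

```text
clock: 22.95
position: [0.6191, -0.0517, 0.2056]
tool_rot: [-3.139, 0.0, 1.622]
force: [0.5, -0.9, -0.5]
grip_width: 0.0409
finger_force: 30.9
clock: 23.35
position: [0.6531, -0.024, 0.2061]
tool_rot: [-3.139, 0.0, 1.622]
force: [-0.1, 0.1, 0.8]
grip_width: 0.0405
finger_force: 30.9
sweet lid [array([ 3.,  1., 51.]), array([ 1.,  1., 56.])]
[321.37649662 150.00650703] 7684 [0.65237633 0.01746687 0.076     ] [ 41.   2. 130.]
```

View pics/w10.png

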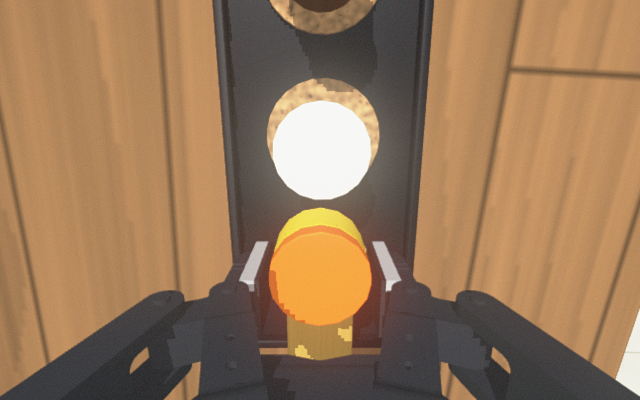

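Pot lid is at (321,150) and the held tin at (320,275). The shift needed is +39 mm along tool x and +1 mm along y.

```bash

python3 -m jog '[[[20,0,0,0,0,0,0.3],[19,0,0,0,0,0,0.3],[0,0,20,0,0,0,0.3],[0,0,14,0,0,0,0.3],[0,0,0,0,0,0,0.3]]]'
python3 -m jog '[[[0,0,0,0,0,0,0.3],[0,0,0,0,0,0,0.3]]]'
```

```text
clock: 23.95
position: [0.6509, 0.0152, 0.1714]
tool_rot: [-3.138, 0.0, 1.622]
force: [-0.4, -0.4, -1.4]
grip_width: 0.0405
finger_force: 30.9
clock: 24.15
position: [0.6522, 0.0153, 0.174]
tool_rot: [3.141, -0.0, 1.621]
force: [0.9, -0.7, 0.2]
grip_width: 0.0406
finger_force: 30.9
```

```bash

python3 -m jog '[[[0,0,4,0,0,0,0.3],[0,0,3,0,0,0,0.3],[0,0,1,0,0,0,0.3],[0,0,0,0,0,0,0.3]]]'
python3 -m jog '[[[0,0,1,0,0,0,0.3],[0,0,0,0,0,0,0.3]]]'
python3 -m jog '[[[0,0,1,0,0,0,0.3],[0,0,0,0,0,0,0.3]]]'
```

```text
clock: 24.55
position: [0.6518, 0.0156, 0.1652]
tool_rot: [-3.141, -0.0, 1.622]
force: [1.0, 0.3, 0.3]
grip_width: 0.0409
finger_force: 30.9
clock: 24.75
position: [0.6519, 0.0156, 0.1643]
tool_rot: [-3.142, 0.0, 1.622]
force: [0.2, -0.1, -0.4]
grip_width: 0.0409
finger_force: 30.9
clock: 24.95
position: [0.6519, 0.0156, 0.1633]
tool_rot: [-3.141, 0.0, 1.622]
force: [-0.1, 0.5, 0.3]
grip_width: 0.041
finger_force: 30.9
```

```bash

python3 -m jog '[[[0,0,1,0,0,0,0.3],[0,0,0,0,0,0,0.3]]]'
python3 -m jog '[[[0,0,1,0,0,0,0.3],[0,0,0,0,0,0,0.3]]]'
```

```text
clock: 25.15
position: [0.6519, 0.0155, 0.1623]
tool_rot: [-3.141, -0.0, 1.622]
force: [-0.4, -0.3, -0.6]
grip_width: 0.0407
finger_force: 30.9
clock: 25.35
position: [0.6521, 0.0156, 0.1621]
tool_rot: [3.141, 0.0, 1.622]
force: [-4.0, -1.4, 10.5]
grip_width: 0.0406
finger_force: 31.9
```

```bash

python3 -m jog '[[[0,0,-0.5,0,0,0,0.3],[0,0,0,0,0,0,0.6],[0,0,0,0,0,0,0.9],[0,0,0,0,0,0,1],[0,0,-20,0,0,0,1]]]'
python3 -m jog '[[[0,0,-35,0,0,0,1],[0,0,-35,0,0,0,1],[-20,-30,0,0,0,0,1],[-40,-40,0,0,0,0,1],[-40,-40,0,0,0,0,1]]]'
python3 -m jog '[[[-40,-40,0,0,0,0,1],[0,0,0,0,0,0,1],[0,0,0,0,0,0,1]]]'
python3 top.py; python3 - <<'E'
from h import *
p=bot.grab_frame('scene');I=cv2.cvtColor(p['img'],cv2.COLOR_RGB2BGR);cv2.imwrite('pics/f.png',cv2.resize(I[120:370,180:480],(720,600),interpolation=cv2.INTER_CUBIC))
for q in ['kettle','mug','toaster']: print(q,[np.round(r['xyz'],3) for r in bot.spot_point(q,p)[:1]])
E
```

```text
clock: 25.85
position: [0.6509, 0.0154, 0.1799]
tool_rot: [-3.138, -0.0, 1.622]
force: [-0.1, -0.2, 0.6]
grip_width: 0.0853
finger_force: 0.0
clock: 26.35
position: [0.5547, -0.0807, 0.2519]
tool_rot: [3.141, 0.0, 1.623]
force: [1.9, -1.8, -0.3]
grip_width: 0.0855
finger_force: 0.0
clock: 26.65
position: [0.5221, -0.1184, 0.2522]
tool_rot: [3.141, 0.0, 1.619]
force: [0.4, 0.7, 0.3]
grip_width: 0.0856
finger_force: 0.0
tea 110 [ 0.6632 -0.0949  0.077 ]
coffee 165 [0.6444 0.1284 0.084 ]
sugar 63 [0.6408 0.0176 0.076 ]
sweet 73 [0.6501 0.0139 0.108 ]
kettle [array([ 0.611, -0.504,  0.004])]
mug [array([ 0.354, -0.393,  0.008])]
toaster [array([0.603, 0.494, 0.003])]
```

View pics/f.png

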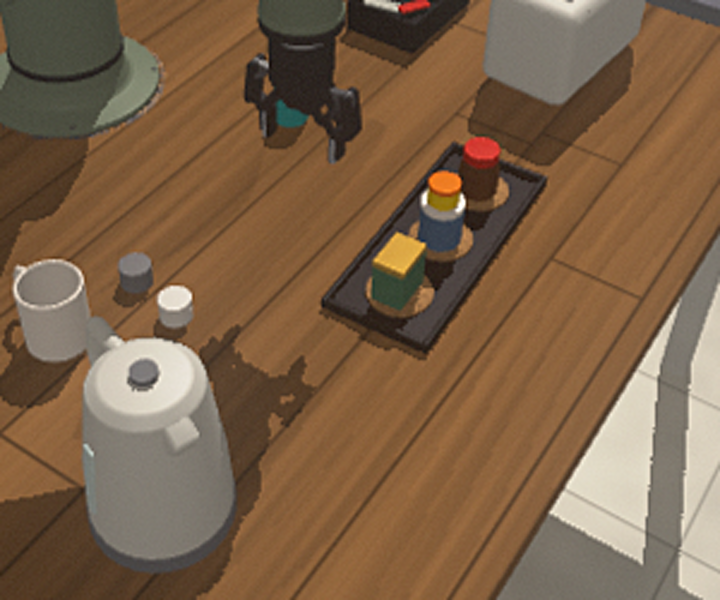

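The final view shows tea (398,275), sugar with the yellow tin on it (442,210) and coffee (480,170), all upright on their coasters. Kettle, mug and toaster haven't moved, and the gripper is clear.

```bash
python3 -c "
from workcell import bot
print(bot.job_done())"
```

```text
the job is handed in; nothing more can be done
None
```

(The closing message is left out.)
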